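# Open the gauge case and hook its lid stay

## Robot

A 6-joint arm with a two-finger parallel gripper is mounted at the origin on a cart in front of the work surface, level with it; the furniture and walls round the work are solid. World frame = base frame: x ahead of the robot, y to its left, z up, the work surface at z = 0. Lengths are in mm, angles in degrees, forces in N, time in s.
With the tool pointing down it reaches from about 350 to 850 mm from the base axis. Payload 8.1 kg.
Tool frame: the origin (TCP) lies on the centre line of the jaws, within the pads' length; the fingertips stand 19 mm ahead of it and the grasp point (between the pads) is the TCP (r.tip_reach is the z of the fingertips in the tool frame, in mm); z points along the fingers, y is the line along which they close (so a half turn about z gives the same grasp; the last joint's range is limited). The gripper opens to 85 mm and grips with 20 to 120 N. Pads are 22 mm wide; open, the fingers measure 114 mm over their backs; the gripper's body (76 mm by 85 mm) begins 54 mm behind the grasp point. The pads swing forward as they close: fully open they stand 13 mm farther back than shut.
Start: joints at [-78.461, 7.471, 85.268, -0, 87.261, -4.893], TCP at [169.751, -575.491, 250.292] pointing down, gripper open.
Joint ranges: [-169.43, 169.43], [-51.17, 129.36], [1.28, 143.12], [-76.62, 256.62], [0, 156.53], [-152.29, 152.29]. Speed limits (degrees/s): [136.94, 136.94, 159.86, 180, 180, 180].

## Interface

Orientations are given as [roll, pitch, yaw] about the fixed x, y, z axes, in that order (R = Rz(yaw) Ry(pitch) Rx(roll)).
In Python, from bench import r gives the robot as it stands. The module is installed in compiled form; this text tells all that it offers.
- The arm moves only by the shell command python3 -m handwheel 'ROWS' [FORCE]. ROWS is JSON, a list of rows, each a list of 7 numbers: the shift along the tool's x, y, z in m, then the turn, a rotation vector about the tool's x, y, z in degrees, then the finger opening in m, from 0 to 0.0854. In form: [[tx, ty, tz, ax, ay, az, claw], ...]. A call has 1 to 8 rows; each row shifts and turns the commanded pose from where the row before left it, along the tool's axes as they then stand; what a row does not reach is not made up. A row lasts 1/12 s, in which the tool goes at most 41.7 mm and 7.16 degrees, less where a joint would pass 70% of its speed; a pose out of reach is approached as far as the arm can. A call with a gripper value outside its range is refused whole. The fingers move at their own pace and stop on an object; FORCE is the grip in N (left out, the last holds). Time passes only in rows, so rows that do not move let the fingers close. It gives the time, the measured TCP pose, the force, the opening and the grip force at its end, in the units of the state.
- r.sense(): the state, without advancing time (a new reading comes with each control period).
- r.snapshot(name): name is "side" or "top"; returns (picture, depth): 480x640x3 uint8, blue, green, red; 480x640 float32, mm along the optical axis (not along the pixel's ray), 0 where there is no reading.
- r.calibration(name): a dict with "vfov" (degrees; the focal length in pixels is half the picture's height over the tangent of half this angle, whatever the lens; pixels are square), "cx", "cy" (the principal point, pixels), "dist" ([k1, k2, p1, p2, k3] as OpenCV has them; the pictures are not rectified), "rvec" (rotation vector, rad) and "tvec" (3), from world to camera coordinates, as OpenCV has them. Camera axes: x right, y down, z forward; pixel columns grow to the right and rows downward; lengths in mm; the calibration is good to about 2 mm. A picture is of the moment at which its call begins. calibration takes no time and is no camera call.
- r.hand_in(): hands the job in; it is judged then, once.
The state is a dict: "time": time; "joint_pos": joint angles; "qd": joint speeds; "joint_efforts": joint torques, N m; "tool_pos": TCP position; "tcp_rot": TCP orientation; "ft_force": force on the tool from outside, world axes, zero at the start; "wrist_torque": the same for the moment, N m; "finger_gap": finger opening in mm; "grip_force": force on a finger pad.
Only numpy, scipy, OpenCV 4.12 (cv2) and the standard library are available. Lean on these libraries where they do the work, as an engineer would, in place of code of your own. Each camera call takes 0.05 s, during which the arm holds its last target. There are 200 camera calls.

## Task

Open the lid of the blue gauge case all the way until it leans back on its stop, without flinging it or letting it slam shut. Then swing the yellow stay on the side of the case over until its hook is fully down on the pin of the open lid, so that the lid cannot fall shut. Leave the tape measure, the tube offcut and the red magnet where they lie.

Things in the scene. Friction and masses are not known exactly. Their poses are not given: they have to be found in the camera images.
- gauge_case: Blue painted steel case, fixed to the bench, 150 deep (x) x 220 wide (y) x 77 high without lid, walls 4 mm. Origin: centre of its underside on the bench. x points from its front (tab side) to its back (hinge side), y to its left, where the stay is, z up; it may stand turned some 15 degrees. With lid closed it is 99 high.
- case_lid (a joint): Angle of the blue lid (rad): 0 closed, 1.85 (106 degrees) leaning back on its stop. It falls shut by its weight (0.35 kg) below about 1.3 and leans open by itself above about 1.5.
- lid_tab (a point): Middle of the front lower edge of the lid's steel pull tab (moves with the lid): a plate 90 wide (case y) x 5 thick, 30 out from the lid's front. Closed, its underside is 89 mm above the bench, free below down to the bench; the case's front wall stands 35 mm behind this edge, the lid's skirt 30 mm. Closed it is at case x -0.110, y 0, z 0.089; axes then parallel to the case's.
- lid_hinge (a point): Middle of the lid's hinge line, fixed to the case at x 0.078, z 0.077 of its frame; the line runs along the case's y. The tab edge is 188 mm in front of it and 12 mm above it when closed.
- lid_pin (a point): Middle of the steel catch pin, 8 mm thick and 16 long along the case's y, on the left side of the lid (moves with the lid), 80 mm from the hinge line.
- lid_stay (a joint): Angle of the yellow stay (rad): 0 leaning to the case's front, its bar at 112 degrees from case +x; grows as it swings up, over and down to the back; 0.38 is upright; 1.314, its far end, is the hook fully down on the pin of the fully open lid (bar then rising backwards at 36 degrees). Stiff pivot: it stays where it is left. Starts between 0 and 0.35.
- stay_pivot (a point): Pivot of the stay on the left side of the case, at x -0.030, y 0.119, z 0.050 of the case frame; its axis runs along the case's y. The stay is a flat bar, 5 thick (case y) x 14 wide, about 190 long, with a hook (a notch 12 wide) at its end.
- stay_knob (a point): Middle of the round black knob on the stay, 20 mm in diameter and 50 long along the case's y, sticking out to the left of the bar (case y 0.129 to 0.179), 115 mm from the pivot (moves with the stay).
- stay_hook (a point): Middle of the notch of the stay's hook, 171 mm from the pivot (moves with the stay); it lies on the line of the pin when the lid is fully open and the hook is home.
- tape_measure: Yellow and black tape measure, 64x77x38, loose bystander. Origin: centre of its underside.
- tube_offcut: Dark square steel tube offcut, 40x120x40, loose bystander lying on the bench. Origin: centre of its underside.
- red_magnet: Red welding magnet angle, 105x105x17, loose bystander lying flat. Origin: centre of its underside.

How it is judged (in metres and radians):
On the way, in this order (a step that is already met when the one before it is completed fails the run):
1. the lid leans back on its stop (within 0.05 rad) (value of joint case_lid above 1.8 rad), for 0.2 s.
2. the stay's hook is down on the pin of the open lid (value of joint case_lid above 1.8 rad and value of joint lid_stay above 1.25 rad), for 0.2 s.
At the end, for the whole second after the job is handed in: The lid rests on its stop (case_lid above 1.80 of 1.85 rad) and the stay is hooked home on its pin (lid_stay above 1.25 of 1.314 rad), both at rest (all of step 2 and velocity of joint case_lid between -0.05 and 0.05 rad/s and velocity of joint lid_stay between -0.05 and 0.05 rad/s); the robot touches nothing.
It fails at once if the lid is flung or slams (faster than 4 rad/s) (velocity of joint case_lid above 4 rad/s or velocity of joint case_lid below -4 rad/s).
It fails at once if the tape measure is moved by more than 20 mm (distance of tape_measure from where it was at the start of the episode above 0.02 m).
It fails at once if the tube offcut is moved by more than 20 mm (distance of tube_offcut from where it was at the start of the episode above 0.02 m).
It fails at once if the red magnet is moved by more than 20 mm (distance of red_magnet from where it was at the start of the episode above 0.02 m).
It also fails if it takes over 62 s, if anything falls off the work surface, if the arm or the gripper's body presses on something with over 40 N, if the wrist force passes 120 N, or if a joint passes its speed limit or range.

## Working session

There is one attempt and no reset: what is moved stays moved. The work goes in short steps, Python scripts to look and compute and a shell command to move; the robot and the scene stay as the last step left them, time stands still between calls to the robot, and variables do not carry over. Pictures are saved under pics/ and viewed, at most 10 in all, crops included, and the job is handed in when it is done.

```bash
mkdir -p pics; python3 - <<'E'
from bench import r
import cv2,numpy as np
for n in("side","top"):
    p,d=r.snapshot(n); cv2.imwrite(f"pics/{n}0.png",p); np.save(f"pics/{n}0.npy",d); print(n,r.calibration(n))
s=r.sense();print(s["tool_pos"],s["tcp_rot"],s["time"],r.tip_reach)
E
```

```text
side {'vfov': 48.06054779912858, 'cx': 323.3147391724841, 'cy': 230.49796042347742, 'dist': array([-0.11686978,  0.        ,  0.        ,  0.        ,  0.        ]), 'rvec': array([ 2.11463903, -0.32782472,  0.1485092 ]), 'tvec': array([-510.3261963 ,  222.44516171, 1450.53375255])}
top {'vfov': 54.33664385849162, 'cx': 318.3566553351793, 'cy': 245.26008486089017, 'dist': array([-0.04369674,  0.        ,  0.        ,  0.        ,  0.        ]), 'rvec': array([ 2.19365194, -2.15329534,  0.13440151]), 'tvec': array([ -21.07749388,  553.27690483, 1572.31038383])}
[ 169.65802372 -575.01571658  249.32867143] [-1.79902468e+02 -9.72868195e-03  1.64297652e+01] 0.1 19.0
```

View pics/side0.png

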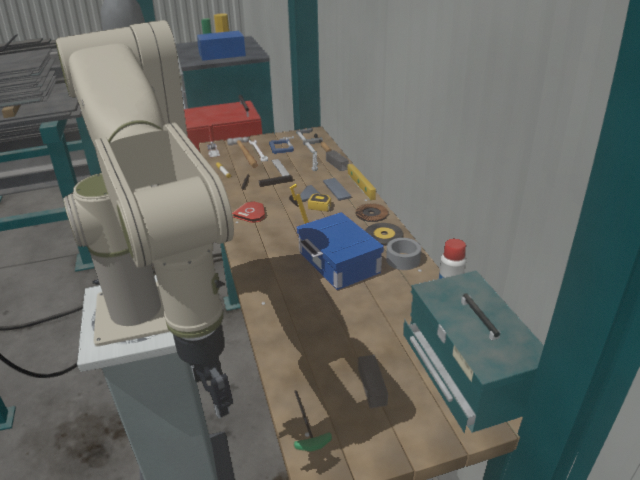

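View pics/top0.png

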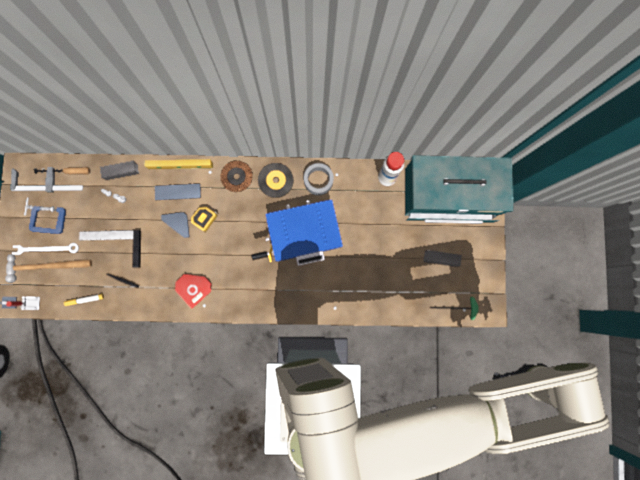

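```bash
cat > h.py <<'E'
import cv2,numpy as np
from bench import r
def cam(n):
    c=r.calibration(n);f=240/np.tan(np.radians(c["vfov"]/2))
    return np.array([[f,0,c["cx"]],[0,f,c["cy"]],[0,0,1]]),c["dist"],cv2.Rodrigues(c["rvec"])[0],c["tvec"],c["rvec"]
def world(n,uv,d):
    K,D,R,t,_=cam(n)
    uv=np.asarray(uv,float).reshape(-1,1,2)
    p=cv2.undistortPoints(uv,K,D)[:,0]; d=np.asarray(d,float).reshape(-1,1)
    return (np.hstack([p*d,d])-t)@R
def proj(n,P):
    K,D,R,t,rv=cam(n); return cv2.projectPoints(np.asarray(P,float),rv,t,K,D)[0][:,0]
E
python3 - <<'E'
from h import *
p=cv2.imread("pics/top0.png");d=np.load("pics/top0.npy")
hsv=cv2.cvtColor(p,cv2.COLOR_BGR2HSV)
m=cv2.inRange(hsv,(108,120,60),(125,255,255));m[:190]=0;m[275:]=0;m[:,:255]=0;m[:,355:]=0
v,u=np.nonzero(m);W=world("top",np.c_[u,v],d[v,u])
k=abs(W[:,2]-99)<8;print(len(W),k.sum(),np.median(W[k,2]))
rc=cv2.minAreaRect(W[k,:2].astype(np.float32));print(rc,cv2.boxPoints(rc))
cv2.imwrite("pics/c1.png",cv2.resize(p[185:285,235:365],None,fx=6,fy=6,interpolation=cv2.INTER_CUBIC))
q=cv2.imread("pics/side0.png")
cv2.imwrite("pics/c2.png",cv2.resize(q[165:300,265:425],None,fx=4.4,fy=4.4,interpolation=cv2.INTER_CUBIC)[:600])
E
```

```text
3298 3182 98.95222634104198
((596.5652465820312, 39.71685028076172), (161.17124938964844, 225.18507385253906), 13.707755088806152) [[491.5939   130.00607 ]
 [544.956    -88.76506 ]
 [701.5366   -50.572372]
 [648.1745   168.19876 ]]
```

View pics/c1.png

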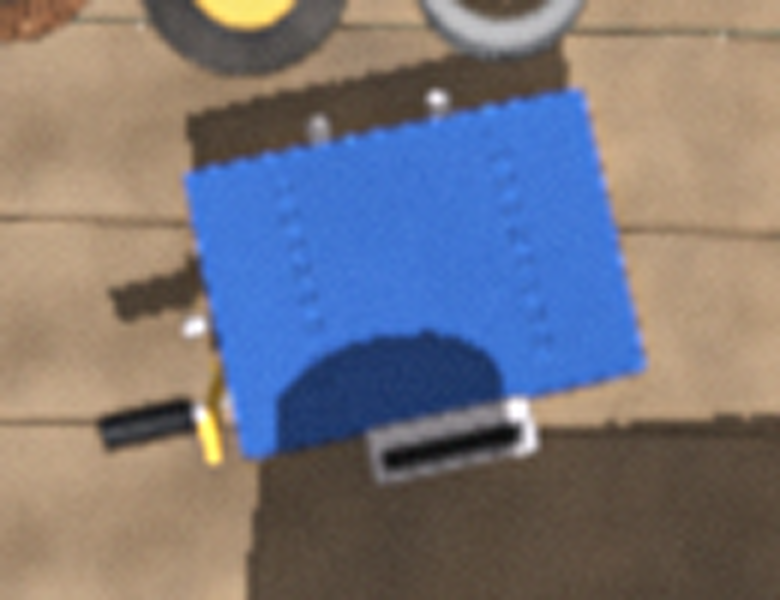

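View pics/c2.png

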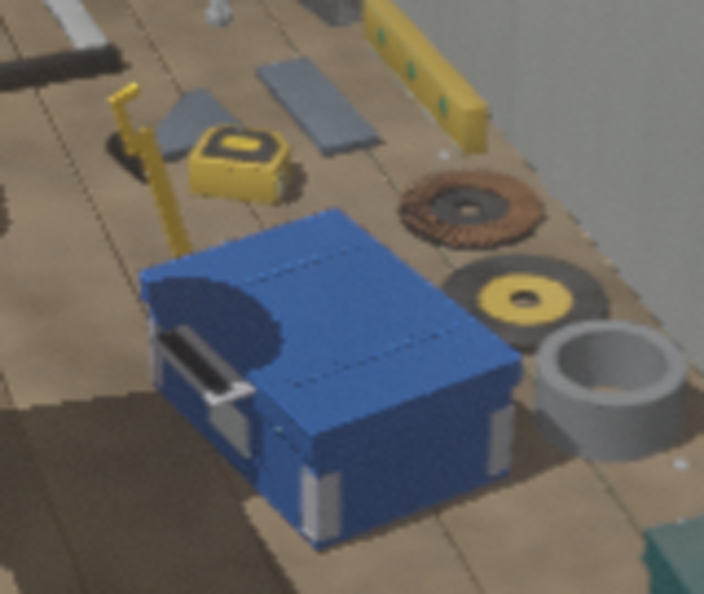

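```bash
cat >> h.py <<'E'
O=np.array([596.6,39.7,0]);TH=np.radians(13.7)
C=np.array([[np.cos(TH),-np.sin(TH),0],[np.sin(TH),np.cos(TH),0],[0,0,1]])
c2w=lambda P:O+np.asarray(P,float)@C.T
w2c=lambda P:(np.asarray(P,float)-O)@C
E
python3 - <<'E'
from h import *
f=lambda n,P:proj(n,[c2w(P)])[0].round(1)
print("tab edge",f("top",(-110,0,89)),"L",f("top",(-110,45,92)),"R",f("top",(-110,-45,92)))
print("side tab",f("side",(-110,45,92)),f("side",(-110,-45,92)))
for q in (0,.1,.2,.3,.38):
    b=np.radians(112)-q; k=lambda L,y:(-30+L*np.cos(b),y,50+L*np.sin(b))
    print(q,"knob end",f("top",k(115,179)),"knob in",f("top",k(115,129)),"hook",f("top",k(171,119)),"side hook",f("side",k(171,119)),"sideknobend",f("side",k(115,179)))
d=np.load("pics/top0.npy")
for v in (145,150,155,160,120,60): print(v,world("top",[(300,v)],[d[v,300]]).round())
for uv in((204,218),(193,290)): print(w2c(world("top",[uv],[d[uv[1],uv[0]]])).round())
E
```

```text
tab edge [310.9 262.5] L [297.5 265.4] R [324.3 259.5]
side tab [298.9 241.6] [314.3 256.7]
0 knob end [252.6 261.9] knob in [268.2 258.5] hook [271.4 263.2] side hook [289.7 194.5] sideknobend [287.6 199.8]
0.1 knob end [251.8 258.5] knob in [267.4 255. ] hook [270.1 257.8] side hook [294.5 191.4] sideknobend [290.7 197.8]
0.2 knob end [250.9 254.9] knob in [266.6 251.5] hook [268.8 252.3] side hook [299.5 188.7] sideknobend [293.9 196. ]
0.3 knob end [250.1 251.4] knob in [265.8 247.9] hook [267.6 246.8] side hook [304.5 186.5] sideknobend [297.2 194.6]
0.38 knob end [249.5 248.5] knob in [265.2 245. ] hook [266.6 242.4] side hook [308.6 185.1] sideknobend [299.8 193.7]
145 [[873.  57. 130.]]
150 [[872.  58.  82.]]
155 [[872.  59.  24.]]
160 [[861.  60.   2.]]
120 [[874.  52. 351.]]
60 [[873.  45. 693.]]
[[122. 323.  42.]]
[[-109.  412.   16.]]
```

```bash
cat >> h.py <<'E'
from scipy.spatial.transform import Rotation as Ro
def tool(a):  # case-frame tool axes as columns, pitched a deg about tool x (=case y)
    B=np.array([[0,1,0],[1,0,0],[0,0,-1.]]).T
    return B@Ro.from_euler('x',a,degrees=True).as_matrix()
def edge(phi):
    v=np.array([-188,0,12.]);c,s=np.cos(phi),np.sin(phi)
    return np.array([78+v[0]*c+v[2]*s,0,77-v[0]*s+v[2]*c])
def lidtcp(phi,a,s,n,y=0):
    T=tool(a);return edge(phi)+[0,y,0]-s*T[:,2]-n*T[:,1]
def cur():
    s=r.sense();return w2c(s["tool_pos"]),C.T@Ro.from_euler('xyz',s["tcp_rot"],degrees=True).as_matrix(),s
def delta(P,a):
    p,R,s=cur();T=tool(a)
    return ((np.asarray(P)-p)@R).round(1),np.degrees(Ro.from_matrix(R.T@T).as_rotvec()).round(2)
E
python3 - <<'E'
from h import *
pre=lidtcp(0,-45,-5,-22)-110*tool(-45)[:,2]
print(pre,c2w(pre),delta(pre,-45),tool(-45))
print(delta(pre+[0,0,0],0))
E
```

```text
[-168.68986284    0.          178.80256121] [ 4.32709512e+02 -2.52194375e-01  1.78802561e+02] (array([ 414.9, -476.8,   71.4]), array([-35.86,  34.05, -82.41])) [[ 0.          0.70710678  0.70710678]
 [ 1.          0.          0.        ]
 [ 0.          0.70710678 -0.70710678]]
(array([ 414.9, -476.8,   71.4]), array([-7.000e-02, -8.000e-02, -8.727e+01]))
```

```bash
H="python3 -m handwheel"
$H '[[0,0,-0.04,0,0,0,0.06],[0,0,-0.04,0,0,0,0.06],[0.026,-0.0298,0,0,0,0,0.06],[0.026,-0.0298,0,0,0,0,0.06],[0.026,-0.0298,0,0,0,0,0.06],[0.026,-0.0298,0,0,0,0,0.06],[0.026,-0.0298,0,0,0,0,0.06],[0.026,-0.0298,0,0,0,0,0.06]]' 30
$H '[[0.026,-0.0298,0,0,0,0,0.06],[0.026,-0.0298,0,0,0,0,0.06],[0.026,-0.0298,0,0,0,0,0.06],[0.026,-0.0298,0,0,0,0,0.06],[0.026,-0.0298,0,0,0,0,0.06],[0.026,-0.0298,0,0,0,0,0.06],[0.026,-0.0298,0,0,0,0,0.06],[0.026,-0.0298,0,0,0,0,0.06]]'
$H '[[0.026,-0.0298,0,0,0,0,0.06],[0.026,-0.0298,0,0,0,0,0.06],[0,0,0.01,0,0,-6.7,0.06],[0,0,0.01,0,0,-6.7,0.06],[0,0,0.01,0,0,-6.7,0.06],[0,0,0.01,0,0,-6.7,0.06],[0,0,0.01,0,0,-6.7,0.06],[0,0,0.01,0,0,-6.7,0.06]]'
$H '[[0,0,0.01,0,0,-6.7,0.06],[0,0,0.01,0,0,-6.7,0.06],[0,0,0.01,0,0,-6.7,0.06],[0,0,0.01,0,0,-6.7,0.06],[0,0,0.01,0,0,-6.7,0.06],[0,0,0.01,0,0,-6.7,0.06],[0,0,0.01,0,0,-6.7,0.06],[0,0,0,0,0,0,0.06]]'
python3 - <<'E'
from h import *
pre=lidtcp(0,-45,-5,-22)-110*tool(-45)[:,2]
p,R,s=cur();print(p,s["joint_pos"],s["time"],s["finger_gap"],delta(pre,0),delta(pre,-45))
E
```

```text
time: 0.77
tool_pos: [269.0, -358.0, 329.7]
tcp_rot: [-180.0, 0.0, 16.4]
ft_force: [0.7, 0.4, 0.3]
finger_gap: 60.0
grip_force: 0.0
time: 1.43
tool_pos: [401.0, -70.4, 330.2]
tcp_rot: [180.0, -0.0, 16.4]
ft_force: [0.6, -0.8, 1.1]
finger_gap: 59.9
grip_force: 0.0
time: 2.1
tool_pos: [433.6, -0.3, 269.3]
tcp_rot: [-180.0, 0.0, 57.0]
ft_force: [0.7, 0.1, 0.7]
finger_gap: 59.9
grip_force: 0.0
time: 2.77
tool_pos: [432.4, -0.3, 197.7]
tcp_rot: [-179.8, -0.1, 103.9]
ft_force: [1.0, -0.4, 0.1]
finger_gap: 60.0
grip_force: 0.0
[-1.69038040e+02  3.00380136e-02  1.97731260e+02] [-6.84270493e+00 -1.75859326e+01  1.14357442e+02  1.71932255e-03
  8.34666277e+01 -2.06974781e+01] 2.7667 59.991260205662485 (array([-0.1,  0.4, 18.9]), array([-0.22, -0.09,  0.15])) (array([-0.1,  0.4, 18.9]), array([-45.22,  -0.14,   0.11]))
```

```bash
H="python3 -m handwheel"
$H '[[0,0,0.019,-6.4,0,0,0.06],[0,0,0,-6.4,0,0,0.06],[0,0,0,-6.4,0,0,0.06],[0,0,0,-6.5,0,0,0.06],[0,0,0,-6.5,0,0,0.06],[0,0,0,-6.5,0,0,0.06],[0,0,0,-6.5,0,0,0.06],[0,0,0,0,0,0,0.06]]'
python3 - <<'E'
from h import *
g=lidtcp(0,-45,-5,-22);pre=g-110*tool(-45)[:,2]
p,R,s=cur();print(p,s["joint_pos"],delta(pre,-45),delta(g,-45))
E
```

```text
time: 3.43
tool_pos: [484.0, -13.9, 216.2]
tcp_rot: [137.4, -1.0, 104.0]
ft_force: [-1.0, -0.6, 0.1]
finger_gap: 60.2
grip_force: 0.0
[-122.10941713  -25.37874528  216.21917226] [-27.16357942 -51.14153648 142.93082891  32.29113106  58.43634721
 -50.60300648] (array([ 25. , -59.8,  -3.5]), array([-2.43, -0.94, -0.48])) (array([ 23.2, -55.2, 106.3]), array([-2.43, -0.94, -0.48]))
```

```bash
cat > kin.py <<'E'
from h import *
from scipy.optimize import least_squares
D=[([-78.461,7.471,85.268,0,87.261,-4.893],[169.751,-575.491,250.292]),
([-6.8427,-17.5859,114.357,0.0017,83.4666,-20.697],[432.4,-.3,197.73]),
([-27.1636,-51.1415,142.9308,32.2911,58.4363,-50.603],[484,-13.9,216.2])]
def fk(q,p):
    a1,d1,L2,L3,a3,L6,off=p;q=np.radians(q)
    z=lambda t:Ro.from_rotvec([0,0,t]).as_matrix()
    y=lambda t:Ro.from_rotvec([0,t,0]).as_matrix()
    R=z(q[0]);P=R@[a1,off,d1];R=R@y(q[1]);P=P+R@[0,0,L2];R=R@y(q[2]);P=P+R@[a3,0,L3]
    R=R@z(q[3])@y(q[4]);P=P+R@[0,0,L6];return P,R@z(q[5])
f=lambda p:np.concatenate([fk(q,p)[0]-x for q,x in D]+[(np.array(p)-[100,250,400,400,0,200,50])*1e-3])
P=least_squares(f,[100,250,400,400,0,200,50]).x
def ik(P3,a,q0=(-7,-18,114,0,80,-20)):
    W=c2w(P3);T=C@tool(a)
    lo=[-169,-51,1.5,-76,1,-152];hi=[169,129,143,256,156,152]
    def g(q):
        p,R=fk(q,P);return np.r_[(p-W),100*(Ro.from_matrix(R@R0@T.T).as_rotvec())]
    s=least_squares(g,q0,bounds=(lo,hi));return s.x.round(1),abs(s.fun).max().round(1)
# constant rotation tool wrt flange from second pose
R0=fk(D[1][0],P)[1].T@(C@tool(0))
E
python3 - <<'E'
from kin import *
print(P,np.abs(f(P)).max())
for a in(-30,-38,-45):
    g=lidtcp(0,a,-5,-22)
    for b in (0,30,60,90): print(a,b,*ik(g-b*tool(a)[:,2],a))
for phi,a in((.5,-35),(1,-20),(1.5,-10),(1.85,-5)): print(phi,*ik(lidtcp(phi,a,-5,-28),a))
E
```

```text
[2.08119064e-01 3.17987627e+02 3.69051893e+02 5.53196274e+02
 6.14996658e+01 3.45764907e+02 5.12062124e+01] 0.1531962742053064
-30 0 [-12.3 -24.4 135.7  18.7  43.  -37. ] 0.0
-30 30 [-13.4 -30.6 136.8  17.8  48.2 -36.2] 0.0
-30 60 [-14.7 -36.4 137.6  17.2  53.4 -35.7] 0.0
-30 90 [-16.  -41.9 137.9  16.8  58.7 -35.5] 0.0
-38 0 [-15.7 -30.9 142.7  29.4  37.9 -48.1] 0.0
-38 30 [-17.4 -37.  143.   26.3  45.3 -45.3] 2.8
-38 60 [-19.1 -42.7 143.   24.4  52.5 -43.7] 5.1
-38 90 [-21.1 -48.2 143.   23.5  59.2 -42.9] 6.7
-45 0 [-19.2 -30.4 143.   36.9  39.9 -57.1] 9.3
-45 30 [-21.4 -36.1 143.   33.   47.9 -53.7] 13.2
-45 60 [-23.7 -41.6 143.   30.6  55.5 -51.9] 16.3
-45 90 [-26.3 -46.9 143.   29.3  62.6 -51. ] 18.6
0.5 [-11.7 -29.9 130.7  19.1  48.7 -34.4] 0.0
1 [ -4.2  -7.9 103.1   6.6  66.1 -19.7] 0.0
1.5 [ -0.1  14.   76.9   2.4  79.6 -14.2] 0.0
1.85 [  1.7  29.2  58.9   1.1  87.2 -12.2] 0.0
```

```bash
python3 - <<'E'
from kin import *
a=-32;g=lidtcp(0,a,-10,-32);pre=g-70*tool(a)[:,2]
print(g,pre,delta(pre,a),ik(pre,a),ik(g,a))
E
```

```text
[-77.56326828   0.          97.47693549] [-114.65761678    0.          156.84030222] (array([ 24.3, -34.9,  49.2]), array([10.57, -0.99, -0.37])) (array([-15.3, -38.3, 138.3,  18.7,  53. , -36.9]), np.float64(0.0)) (array([-12.2, -23.8, 135.8,  20.8,  40.8, -38.6]), np.float64(0.0))
```

```bash
H="python3 -m handwheel"
$H '[[0.008,-0.0116,0.0164,0,0,0,0.08],[0.008,-0.0116,0.0164,0,0,0,0.08],[0.0083,-0.0117,0.0164,0,0,0,0.08],[0,0,0,5.3,-0.5,-0.2,0.08],[0,0,0,5.3,-0.5,-0.2,0.08],[0,0,0,0,0,0,0.08],[0,0,0,0,0,0,0.08]]'
python3 - <<'E'
from kin import *
a=-32;g=lidtcp(0,a,-10,-32);pre=g-70*tool(a)[:,2]
p,R,s=cur();print(p,s["joint_pos"].round(1),s["finger_gap"],delta(pre,a),delta(g,a))
E
```

```text
time: 4.02
tool_pos: [503.2, 10.8, 163.0]
tcp_rot: [149.6, -0.3, 104.5]
ft_force: [0.3, -0.4, 0.2]
finger_gap: 79.6
grip_force: 0.0
[-97.59485948  -5.94186955 163.00049221] [-14.7 -32.6 133.8  18.3  53.2 -36.8] 79.64249780181902 (array([  6.1, -17.8,  -3.3]), array([-1.56, -0.7 ,  0.48])) (array([  5.3, -15.9,  66.7]), array([-1.56, -0.7 ,  0.48]))
```

```bash
H="python3 -m handwheel"
$H '[[0.0058,-0.0168,0,-1.5,-0.7,0.5,0.08],[0,0,0,0,0,0,0.08],[0,0,0.015,0,0,0,0.08],[0,0,0.015,0,0,0,0.08],[0,0,0.015,0,0,0,0.08],[0,0,0.0,0,0,0,0.08]]'
python3 - <<'E'
from kin import *
a=-32;g=lidtcp(0,a,-10,-32)
p,R,s=cur();print(p,s["joint_pos"].round(1),s["ft_force"],delta(g,a))
p,d=r.snapshot("side");cv2.imwrite("pics/s1.png",cv2.resize(p[165:300,265:425],None,fx=4.4,fy=4.4,interpolation=cv2.INTER_CUBIC))
E
```

```text
time: 4.52
tool_pos: [509.6, 17.5, 113.7]
tcp_rot: [148.2, -0.1, 103.6]
ft_force: [-1.3, 0.5, -0.8]
finger_gap: 80.3
grip_force: 0.0
[-89.77240623  -0.96464871 113.74903086] [-13.2 -28.3 137.   20.   44.2 -37.9] [-1.31011637  0.48152256 -0.76581447] (array([ 1. ,  1.8, 20.3]), array([-0.17,  0.02, -0.16]))
```

View pics/s1.png

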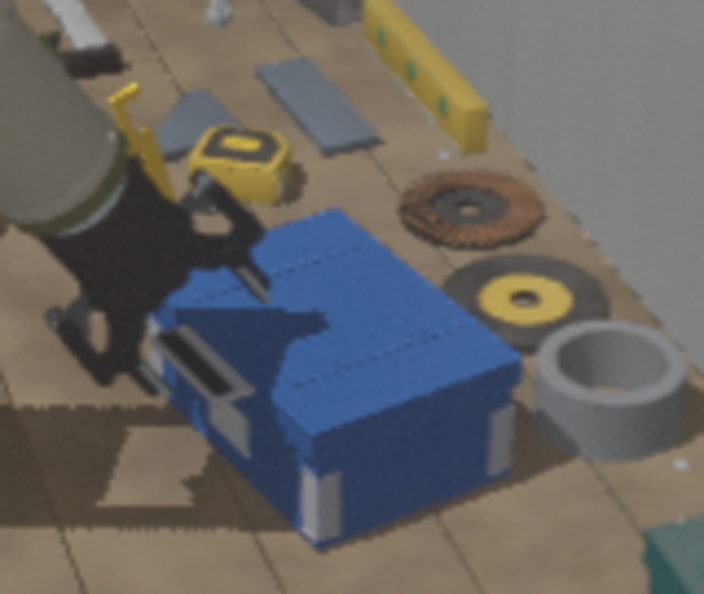

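```bash
H="python3 -m handwheel"
$H '[[0,0,0.01,0,0,0,0.08],[0,0.001,0.008,0,0,0,0.08],[0,0,0,0,0,0,0.08]]'
cat >> kin.py <<'E'
A=lambda ph:-32+27*ph/1.85
def N(ph): 
    b=90+A(ph)-np.degrees(ph); return -39+20*np.tan(np.radians(max(0,-b)))
def plan(ph0,ph1,k):
    p,R,s=cur();print("pose",p.round(1),s["ft_force"].round(1),s["finger_gap"])
    for ph in np.linspace(ph0,ph1,k+1)[1:]:
        a=A(ph);T=lidtcp(ph,a,-10,N(ph));d=(T-p)@R;w=np.degrees(Ro.from_matrix(R.T@tool(a)).as_rotvec())
        print(round(ph,2),(d/1000).round(4),w.round(2),ik(T,a)[1]);p,R=T,tool(a)
E
python3 -c "
from kin import *
plan(0,.48,8)"
```

```text
time: 4.82
tool_pos: [520.5, 19.6, 101.3]
tcp_rot: [148.1, 0.0, 103.6]
ft_force: [-0.8, 0.1, -0.6]
finger_gap: 80.2
grip_force: 0.0
pose [-78.7  -1.5 101.3] [-0.8  0.1 -0.6] 80.21825687397398
0.06 [ 0.0015  0.0126 -0.0045] [ 0.82  0.08 -0.11] 0.0
0.12 [ 0.      0.0071 -0.0081] [0.88 0.   0.  ] 0.0
0.18 [ 0.      0.0075 -0.0077] [0.88 0.   0.  ] 0.0
0.24 [ 0.      0.0078 -0.0074] [0.88 0.   0.  ] 0.0
0.3 [ 0.      0.0082 -0.007 ] [0.88 0.   0.  ] 0.0
0.36 [ 0.      0.0085 -0.0066] [0.88 0.   0.  ] 0.0
0.42 [ 0.      0.0088 -0.0062] [0.88 0.   0.  ] 0.0
0.48 [ 0.      0.0091 -0.0058] [0.88 0.   0.  ] 0.0
```

```bash
H="python3 -m handwheel"
$H '[[0.0015,0.006,-0.002,0.4,0,0,0.08],[0,0.0066,-0.0025,0.4,0,0,0.08],[0,0.0071,-0.0081,0.9,0,0,0.08],[0,0.0075,-0.0077,0.9,0,0,0.08],[0,0.0078,-0.0074,0.9,0,0,0.08],[0,0,0,0,0,0,0.08]]'
python3 - <<'E'
from kin import *
plan(.24,.72,8)
p,d=r.snapshot("side");cv2.imwrite("pics/s2.png",cv2.resize(p[165:300,265:425],None,fx=4.4,fy=4.4,interpolation=cv2.INTER_CUBIC))
E
```

```text
time: 5.32
tool_pos: [534.5, 24.6, 144.3]
tcp_rot: [151.8, 0.0, 103.6]
ft_force: [-17.7, -4.4, 4.8]
finger_gap: 79.9
grip_force: 7.2
pose [-63.9   0.  144.3] [-17.7  -4.4   4.8] 79.90906351812744
0.3 [-0.      0.0087 -0.0055] [ 0.55  0.06 -0.04] 0.0
0.36 [ 0.      0.0085 -0.0066] [0.88 0.   0.  ] 0.0
0.42 [ 0.      0.0088 -0.0062] [0.88 0.   0.  ] 0.0
0.48 [ 0.      0.0091 -0.0058] [0.88 0.   0.  ] 0.0
0.54 [ 0.      0.0094 -0.0054] [0.88 0.   0.  ] 0.0
0.6 [ 0.      0.0097 -0.005 ] [0.88 0.   0.  ] 0.0
0.66 [ 0.      0.0099 -0.0045] [0.88 0.   0.  ] 0.0
0.72 [ 0.      0.0101 -0.0041] [0.88 0.   0.  ] 0.0
```

View pics/s2.png

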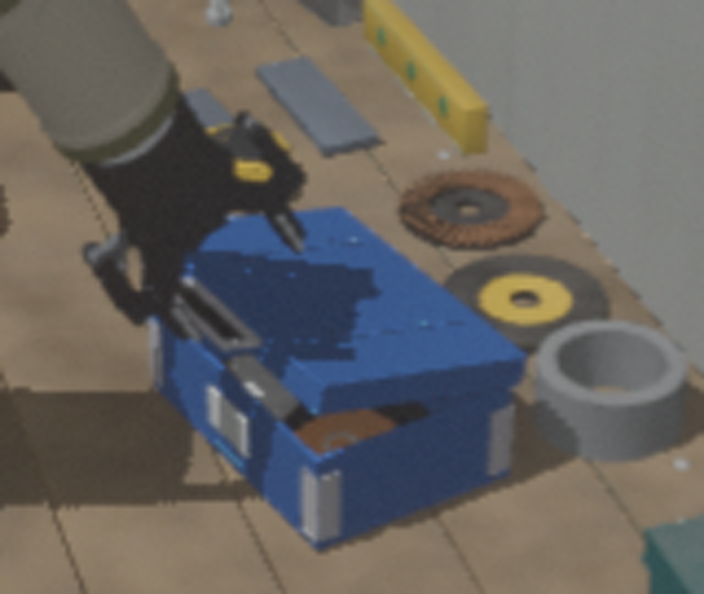

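```bash
H="python3 -m handwheel"
$H '[[0,0.0087,-0.0055,0.6,0,0,0.08],[0,0.0085,-0.0066,0.9,0,0,0.08],[0,0.0088,-0.0062,0.9,0,0,0.08],[0,0.0091,-0.0058,0.9,0,0,0.08],[0,0.0094,-0.0054,0.9,0,0,0.08],[0,0.0097,-0.005,0.9,0,0,0.08],[0,0.0099,-0.0045,0.9,0,0,0.08],[0,0.0101,-0.0041,0.9,0,0,0.08]]'
python3 -c "
from kin import *
plan(.72,1.2,8)"
```

```text
time: 6.03
tool_pos: [582.6, 36.1, 215.8]
tcp_rot: [158.5, 0.1, 103.6]
ft_force: [-2.5, -0.6, 0.8]
finger_gap: 79.6
grip_force: 0.9
pose [-1.440e+01 -2.000e-01  2.158e+02] [-2.5 -0.6  0.8] 79.62641706631493
0.78 [ 0.0002  0.0091 -0.0033] [ 0.92  0.11 -0.11] 0.0
0.84 [ 0.      0.0105 -0.0031] [0.88 0.   0.  ] 0.0
0.9 [ 0.      0.0107 -0.0027] [0.88 0.   0.  ] 0.0
0.96 [ 0.      0.0108 -0.0022] [0.88 0.   0.  ] 0.0
1.02 [ 0.      0.0109 -0.0017] [0.88 0.   0.  ] 0.0
1.08 [ 0.      0.011  -0.0012] [0.88 0.   0.  ] 0.0
1.14 [ 0.      0.0111 -0.0007] [0.88 0.   0.  ] 0.0
1.2 [ 0.      0.0111 -0.0002] [0.88 0.   0.  ] 0.0
```

```bash
H="python3 -m handwheel"
$H '[[0,0.0091,-0.0033,0.9,0,0,0.08],[0,0.0105,-0.0031,0.9,0,0,0.08],[0,0.0107,-0.0027,0.9,0,0,0.08],[0,0.0108,-0.0022,0.9,0,0,0.08],[0,0.0109,-0.0017,0.9,0,0,0.08],[0,0.011,-0.0012,0.9,0,0,0.08],[0,0.0111,-0.0007,0.9,0,0,0.08],[0,0.0111,-0.0002,0.9,0,0,0.08]]'
python3 -c "
from kin import *
plan(1.2,1.85,13)
p,d=r.snapshot('side');cv2.imwrite('pics/s3.png',cv2.resize(p[135:300,265:425],None,fx=3.6,fy=3.6,interpolation=cv2.INTER_CUBIC))"
```

```text
time: 6.7
tool_pos: [656.7, 53.9, 257.0]
tcp_rot: [165.6, 0.1, 103.6]
ft_force: [-0.8, -0.7, 0.4]
finger_gap: 80.1
grip_force: 0.3
pose [ 61.7  -0.4 257. ] [-0.8 -0.7  0.4] 80.09824613195521
1.25 [0.0004 0.0088 0.0004] [ 0.62  0.1  -0.13] 0.0
1.3 [0.     0.0093 0.0006] [0.73 0.   0.  ] 0.0
1.35 [0.     0.0093 0.0009] [0.73 0.   0.  ] 0.0
1.4 [0.     0.0086 0.0013] [0.73 0.   0.  ] 0.0
1.45 [0.     0.0085 0.0016] [0.73 0.   0.  ] 0.0
1.5 [0.     0.0084 0.0019] [0.73 0.   0.  ] 0.0
1.55 [0.     0.0084 0.0023] [0.73 0.   0.  ] 0.0
1.6 [0.     0.0083 0.0026] [0.73 0.   0.  ] 0.0
1.65 [0.     0.0082 0.0029] [0.73 0.   0.  ] 0.0
1.7 [0.     0.0081 0.0033] [0.73 0.   0.  ] 0.0
1.75 [0.     0.0079 0.0036] [0.73 0.   0.  ] 0.0
1.8 [0.     0.0078 0.0039] [0.73 0.   0.  ] 0.0
1.85 [0.     0.0076 0.0042] [0.73 0.   0.  ] 0.0
```

View pics/s3.png

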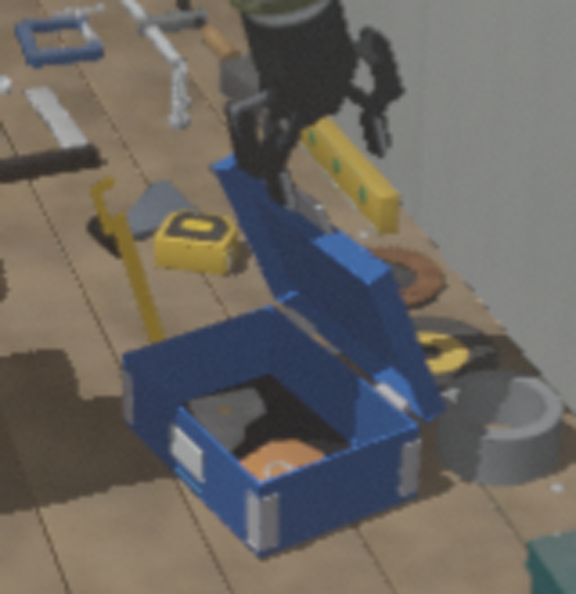

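```bash
H="python3 -m handwheel"
$H '[[0,0,0,0.6,0,0,0.068],[0,0.003,0,0.7,0,0,0.055],[0,0.006,0.0005,0.7,0,0,0.045],[0,0.004,0.0005,0.7,0,0,0.045],[0,0.006,0.0013,0.7,0,0,0.045],[0,0.006,0.0016,0.7,0,0,0.045],[0,0.006,0.0019,0.7,0,0,0.045],[0,0.006,0.0019,0.7,0,0,0.045]]'
cat >> kin.py <<'E'
def N(ph): 
    b=90+A(ph)-np.degrees(ph); return -22+24*np.tan(np.radians(max(0,-b)))
def lidang(n="side"):
    p,d=r.snapshot("top");hsv=cv2.cvtColor(p,cv2.COLOR_BGR2HSV)
    m=cv2.inRange(hsv,(105,100,30),(128,255,255))&(d>0).astype(np.uint8)*255
    m[:150]=0;m[275:]=0;m[:,:255]=0;m[:,355:]=0
    v,u=np.nonzero(m);W=w2c(world("top",np.c_[u,v],d[v,u]));W=W[W[:,2]>120]
    if len(W)<20: print("few",len(W));return
    for y in(-90,-60,60,90):
        k=W[abs(W[:,1]-y)<15]
        if len(k): i=k[:,2].argmax();print("y",y,len(k),"top pt",k[i].round())
    print("med",np.median(W,0).round(),W.max(0).round(),W.min(0).round())
E
python3 -c "
from kin import *
plan(1.5,1.85,7);lidang()"
```

```text
time: 7.42
tool_pos: [693.1, 63.0, 255.9]
tcp_rot: [171.1, 0.1, 103.6]
ft_force: [-0.7, 0.2, 6.4]
finger_gap: 44.9
grip_force: 3.6
pose [ 99.3  -0.3 255.9] [-0.7  0.2  6.4] 44.89084304251817
1.55 [ 0.0003  0.007  -0.0014] [-0.49  0.07 -0.12] 0.0
1.6 [0.     0.0081 0.0024] [0.73 0.   0.  ] 0.0
1.65 [0.     0.008  0.0027] [0.73 0.   0.  ] 0.0
1.7 [0.     0.0079 0.003 ] [0.73 0.   0.  ] 0.0
1.75 [0.     0.0078 0.0034] [0.73 0.   0.  ] 0.0
1.8 [0.     0.0076 0.0037] [0.73 0.   0.  ] 0.0
1.85 [0.     0.0075 0.004 ] [0.73 0.   0.  ] 0.0
y -90 34 top pt [ 79. -95. 243.]
y 60 44 top pt [ 78.  47. 243.]
y 90 10 top pt [ 82. 101. 242.]
med [ 74.  32. 235.] [ 90. 112. 331.] [  20. -112.  131.]
```

```bash
H="python3 -m handwheel"
$H '[[0,0.006,-0.004,0,0,0,0.045],[0,0.006,0.001,0.5,0,0,0.045],[0,0.006,0.0015,0.5,0,0,0.045],[0,0.006,0.002,0.5,0,0,0.045],[0,0.006,0.0023,0.5,0,0,0.045],[0,0.006,0.0025,0.5,0,0,0.045]]'
python3 -c "
from kin import *
plan(1.75,1.85,2);lidang()"
```

```text
time: 7.97
tool_pos: [728.1, 71.4, 254.5]
tcp_rot: [173.7, 0.0, 103.6]
ft_force: [0.2, 0.7, 0.1]
finger_gap: 44.9
grip_force: 0.0
pose [135.3  -0.3 254.5] [0.2 0.7 0.1] 44.91045696985591
1.8 [0.0003 0.0112 0.007 ] [ 0.56  0.05 -0.12] 0.0
1.85 [0.     0.0075 0.004 ] [0.73 0.   0.  ] 0.0
y -90 105 top pt [121. -99. 232.]
y -60 43 top pt [122. -52. 232.]
y 60 143 top pt [125.  62. 234.]
y 90 5 top pt [119.  77. 146.]
med [123.  10. 168.] [142. 112. 335.] [  58. -112.  120.]
```

```bash
H="python3 -m handwheel"
$H '[[0,0.006,0.002,0.5,0,0,0.045],[0,0.006,0.002,0.5,0,0,0.045],[0,0.006,0.002,0.5,0,0,0.045],[0,0.004,0.002,0.5,0,0,0.045],[0,0,0,0,0,0,0.045]]'
python3 -c "
from kin import *
plan(1.8,1.85,1);lidang()"
```

```text
time: 8.43
tool_pos: [749.2, 76.6, 248.5]
tcp_rot: [175.9, 0.0, 103.6]
ft_force: [-7.6, -1.4, 4.9]
finger_gap: 44.7
grip_force: 4.2
pose [157.   -0.3 248.5] [-7.6 -1.4  4.9] 44.67196681037302
1.85 [ 0.0003 -0.0023  0.0028] [-0.88  0.04 -0.11] 0.0
y -90 158 top pt [123. -77. 232.]
y 60 160 top pt [123.  53. 233.]
y 90 30 top pt [123.  75. 227.]
med [122.   3. 169.] [142.  87. 331.] [  83. -112.  120.]
```

```bash
H="python3 -m handwheel"
$H '[[0,-0.006,0,0,0,0,0.06],[0,0,0,0,0,0,0.07],[0,0,-0.01,0,0,0,0.07],[0,0,-0.03,0,0,0,0.07],[0,0,-0.04,0,0,0,0.07],[0,0,-0.02,0,0,0,0.07],[0,0,0,0,0,0,0.07]]'
python3 - <<'E'
from kin import *
lidang();print(r.sense()["ft_force"])
p,d=r.snapshot("top");cv2.imwrite("pics/t2.png",cv2.resize(p[165:285,225:365],None,fx=5,fy=5,interpolation=cv2.INTER_CUBIC))
v,u=np.mgrid[230:275,240:275];v=v.ravel();u=u.ravel();k=d[v,u]>0;W=w2c(world("top",np.c_[u,v],d[v,u]))
m=k&(W[:,1]>133)&(W[:,1]<176)&(W[:,2]>110)&(W[:,2]<200);print("knob top",m.sum(),np.median(W[m],0).round(1),W[m].max(0).round(),W[m].min(0).round())
for q in(.05,.1,.15,.2): b=np.radians(112)-q;print(q,-30+115*np.cos(b),50+115*np.sin(b))
E
```

```text
time: 9.07
tool_pos: [738.6, 73.8, 357.5]
tcp_rot: [175.0, 0.2, 103.6]
ft_force: [0.3, 0.5, 1.0]
finger_gap: 70.0
grip_force: 0.0
y -90 120 top pt [123. -90. 234.]
y -60 15 top pt [133. -45. 232.]
y 60 166 top pt [123.  72. 235.]
y 90 68 top pt [126.  78. 231.]
med [123.  11. 168.] [143.  95. 425.] [  71. -113.  120.]
[ 0.01929385 -0.50269713  0.76698108]
knob top 52 [-58.4 162.6 169.5] [-48. 176. 179.] [-68. 149. 158.]
0.05 -67.69683369934869 158.64597889035585
0.1 -62.2196867037506 160.39425614003727
0.15 -56.66200727108162 161.86660524158577
0.2 -51.037686705539876 163.05934608903215
```

View pics/t2.png

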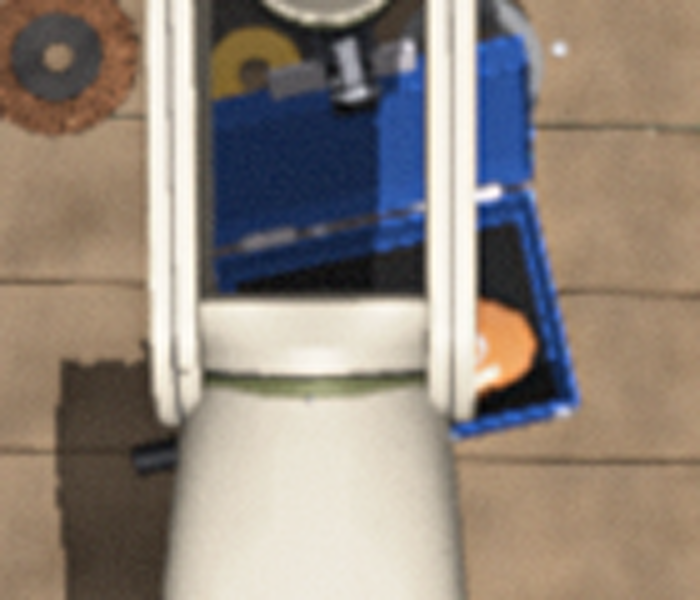

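```bash
python3 -c "
from kin import *
print(cur()[0],delta([-58,170,300],0))
for q in np.linspace(.135,1.314,5):
    b=np.radians(112)-q;print(ik([-30+115*np.cos(b),170,53+115*np.sin(b)],0))"
```

```text
[ 1.45113572e+02 -2.39830013e-01  3.50769628e+02] (array([ 170. , -206.8,   34. ]), array([ 4.6,  0.1, -0.1]))
(array([1.540e+01, 9.000e-01, 1.013e+02, 1.000e-01, 7.800e+01, 1.500e+00]), np.float64(0.0))
(array([15.3,  5.8, 95.8,  0.1, 78.6,  1.4]), np.float64(0.0))
(array([15.2, 11.1, 90.7,  0.1, 78.5,  1.3]), np.float64(0.0))
(array([15.1, 16.3, 86.3,  0.1, 77.6,  1.2]), np.float64(0.0))
(array([15.1, 21. , 83.1,  0.1, 76.1,  1.2]), np.float64(0.0))
```

```bash
H="python3 -m handwheel"
$H '[[0.024,-0.0295,0.0025,0,0,0,0.07],[0.024,-0.0295,0.0025,0,0,0,0.07],[0.024,-0.0295,0.0025,0,0,0,0.07],[0.024,-0.0295,0.0025,0,0,0,0.07],[0.024,-0.0295,0.0025,0,0,0,0.07],[0.024,-0.0295,0.0025,0,0,0,0.07],[0.026,-0.0298,0.019,4.6,0,0,0.06],[0,0,0,0,0,0,0.06]]'
python3 -c "
from kin import *
print(cur()[0],delta([-58.4,170,163],0))"
```

```text
time: 9.83
tool_pos: [494.7, 192.4, 294.5]
tcp_rot: [-179.1, -0.0, 103.8]
ft_force: [0.3, -0.1, -2.0]
finger_gap: 59.7
grip_force: 0.0
[-62.78089914 172.50449623 294.5228472 ] (array([ -2.6,   6.5, 131.4]), array([-0.92, -0.04,  0.08]))
```

```bash
H="python3 -m handwheel"
$H '[[-0.0015,0.004,0.02,-0.7,0,0,0.06],[0,0,0.025,0,0,0,0.06],[0,0,0.025,0,0,0,0.06],[0,0,0.025,0,0,0,0.06],[0,0,0.02,0,0,0,0.06],[0,0,0.015,0,0,0,0.06],[0,0,0,0,0,0,0.06]]'
python3 - <<'E'
from kin import *
p,R,s=cur();print(p,s["ft_force"],delta([-58.4,170,163],0))
p,d=r.snapshot("side");cv2.imwrite("pics/s4.png",cv2.resize(p[115:300,245:425],None,fx=3.2,fy=3.2,interpolation=cv2.INTER_CUBIC))
E
```

```text
time: 10.42
tool_pos: [502.5, 188.7, 163.3]
tcp_rot: [-179.9, 0.1, 103.6]
ft_force: [-1.3, 0.3, -0.2]
finger_gap: 60.1
grip_force: 0.0
[-56.08402436 167.0711933  163.25942338] [-1.31710219  0.30937717 -0.23395908] (array([ 2.9, -2.3,  0.3]), array([-0.09,  0.06, -0.1 ]))
```

View pics/s4.png

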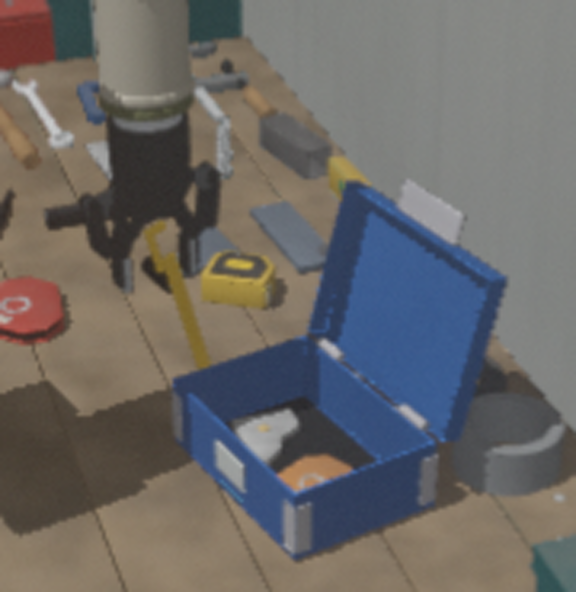

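```bash
H="python3 -m handwheel"
$H '[[0.003,-0.002,0,0,0,0,0.03],[0,0,0,0,0,0,0.03],[0,0,0,0,0,0,0.015],[0,0,0,0,0,0,0.015],[0,0,0,0,0,0,0.015],[0,0,0,0,0,0,0.015]]' 40
cat >> kin.py <<'E'
def stay(q0,q1,k,dx=0,dz=0):
    p,R,s=cur();print("pose",p.round(1),s["ft_force"].round(1),s["finger_gap"],s["grip_force"])
    K=lambda q:np.array([-30+115*np.cos(np.radians(112)-q)+dx,p[1],50+115*np.sin(np.radians(112)-q)+dz])
    c=p
    print("q from x",np.radians(112)-np.arctan2(p[2]-dz-50,p[0]-dx+30),np.hypot(p[2]-dz-50,p[0]-dx+30))
    for q in np.linspace(q0,q1,k+1)[1:]:
        print(round(q,2),((K(q)-c)@R/1000).round(4));c=K(q)
E
python3 -c "
from kin import *
stay(.135,.775,8,dz=2)"
```

```text
time: 10.97
tool_pos: [503.9, 192.6, 170.5]
tcp_rot: [179.4, 0.0, 103.6]
ft_force: [-2.9, 0.1, 6.9]
finger_gap: 18.7
grip_force: 39.2
pose [-53.9 170.5 170.5] [-2.9  0.1  6.9] 18.670632785530756 39.15635347366333
q from x 0.18499929754017708 120.91151403408838
0.22 [0.     0.0045 0.0052]
0.3 [ 0.      0.0091 -0.0011]
0.38 [ 0.      0.0092 -0.0004]
0.46 [0.     0.0092 0.0004]
0.54 [0.     0.0091 0.0011]
0.62 [0.     0.009  0.0018]
0.7 [0.     0.0088 0.0025]
0.78 [0.     0.0086 0.0032]
```

```bash
H="python3 -m handwheel"
$H '[[0,0.009,-0.0015,0,0,0,0.015],[0,0.0091,-0.001,0,0,0,0.015],[0,0.0092,-0.0004,0,0,0,0.015],[0,0.0092,0.0004,0,0,0,0.015],[0,0.0091,0.0011,0,0,0,0.015],[0,0.009,0.0018,0,0,0,0.015],[0,0.0088,0.0025,0,0,0,0.015],[0,0.0086,0.0032,0,0,0,0.015]]'
python3 -c "
from kin import *
stay(.775,1.335,7,dz=7)"
```

```text
time: 11.63
tool_pos: [574.0, 209.5, 164.4]
tcp_rot: [179.5, 0.0, 103.6]
ft_force: [-5.2, -1.1, 3.9]
finger_gap: 18.3
grip_force: 40.2
pose [ 18.3 170.3 164.4] [-5.2 -1.1  3.9] 18.280344915365223 40.242539048194885
q from x 0.8064619932176622 117.69933011934
0.86 [0.     0.0039 0.0049]
0.94 [0.     0.008  0.0046]
1.01 [0.     0.0076 0.0052]
1.1 [0.     0.0072 0.0058]
1.17 [0.     0.0067 0.0063]
1.25 [0.     0.0061 0.0068]
1.34 [0.     0.0056 0.0073]
```

```bash
H="python3 -m handwheel"
$H '[[0,0.0045,0.0025,0,0,0,0.015],[0,0.008,0.0046,0,0,0,0.015],[0,0.0076,0.0052,0,0,0,0.015],[0,0.0072,0.0058,0,0,0,0.015],[0,0.0067,0.0063,0,0,0,0.015],[0,0.0061,0.0068,0,0,0,0.015],[0,0.0056,0.0073,0,0,0,0.015],[0,0,0,0,0,0,0.015]]'
python3 -c "
from kin import *
stay(1.314,1.36,1,dz=6)"
```

```text
time: 12.3
tool_pos: [618.1, 220.1, 124.2]
tcp_rot: [179.6, 0.0, 103.6]
ft_force: [-1.1, 1.4, -0.9]
finger_gap: 18.5
grip_force: 43.7
pose [ 63.6 170.2 124.2] [-1.1  1.4 -0.9] 18.500745732551973 43.65256726741791
q from x 1.325346557692645 115.83072586714191
1.36 [0.     0.0016 0.0038]
```

```bash
H="python3 -m handwheel"
$H '[[0,0.0025,0.0035,0,0,0,0.015],[0,0.0025,0.0035,0,0,0,0.015],[0,0,0,0,0,0,0.015],[0,0,0,0,0,0,0.015]]'
python3 -c "
from kin import *
stay(1.314,1.36,1,dz=6)"
```

```text
time: 12.63
tool_pos: [619.1, 220.4, 123.0]
tcp_rot: [-179.9, 0.1, 103.6]
ft_force: [-46.8, -13.4, 54.4]
finger_gap: 18.4
grip_force: 50.1
pose [ 64.6 170.3 123. ] [-46.8 -13.4  54.4] 18.44629065706461 50.06471514701843
q from x 1.3383305275751185 115.95281471185373
1.36 [0.     0.0006 0.0026]
```

Firm end stop (about 70 N over 1 mm), so the hook is home. Relieve the load, release, rise and verify.

```bash
H="python3 -m handwheel"
$H '[[0,-0.0025,-0.003,0,0,0,0.015],[0,-0.0015,-0.002,0,0,0,0.015],[0,0,0,0,0,0,0.045],[0,0,0,0,0,0,0.045],[0,0,0,0,0,0,0.045],[0,0,0,0,0,0,0.045]]'
$H '[[0,0,-0.015,0,0,0,0.045],[0,0,-0.035,0,0,0,0.045],[0,0,-0.04,0,0,0,0.045],[0,-0.02,-0.035,0,0,0,0.045],[0,-0.035,-0.02,0,0,0,0.045],[0,-0.04,0,0,0,0,0.045],[0,-0.04,0,0,0,0,0.045],[0,-0.02,0,0,0,0,0.045]]'
python3 - <<'E'
from kin import *
p,R,s=cur();print(p,s["ft_force"]);lidang()
p,d=r.snapshot("top")
v,u=np.mgrid[195:275,235:275];v=v.ravel();u=u.ravel();W=w2c(world("top",np.c_[u,v],d[v,u]))
m=(d[v,u]>0)&(W[:,1]>133)&(W[:,1]<176)&(W[:,2]>80)&(W[:,2]<150);print("knob top",m.sum(),np.median(W[m],0).round(1),"expect 63,~125")
p,d=r.snapshot("side");cv2.imwrite("pics/s5.png",cv2.resize(p[115:300,245:425],None,fx=3.2,fy=3.2,interpolation=cv2.INTER_CUBIC))
E
```

```text
time: 13.13
tool_pos: [619.1, 220.1, 122.4]
tcp_rot: [179.6, 0.0, 103.6]
ft_force: [0.9, 0.6, 0.3]
finger_gap: 45.0
grip_force: 0.0
time: 13.8
tool_pos: [464.4, 183.0, 266.9]
tcp_rot: [179.6, 0.0, 103.6]
ft_force: [-0.5, 0.2, -0.4]
finger_gap: 44.9
grip_force: 0.0
[-94.50753332 170.49263752 266.86468975] [-0.51801868  0.17637879 -0.44367717]
y -90 163 top pt [ 120. -102.  233.]
y -60 167 top pt [130. -72. 235.]
y 60 167 top pt [124.  56. 233.]
y 90 167 top pt [121.  90. 237.]
med [124.   1. 173.] [143. 112. 237.] [  91. -112.  120.]
knob top 83 [ 61.2 154.5 125.4] expect 63,~125
```

View pics/s5.png

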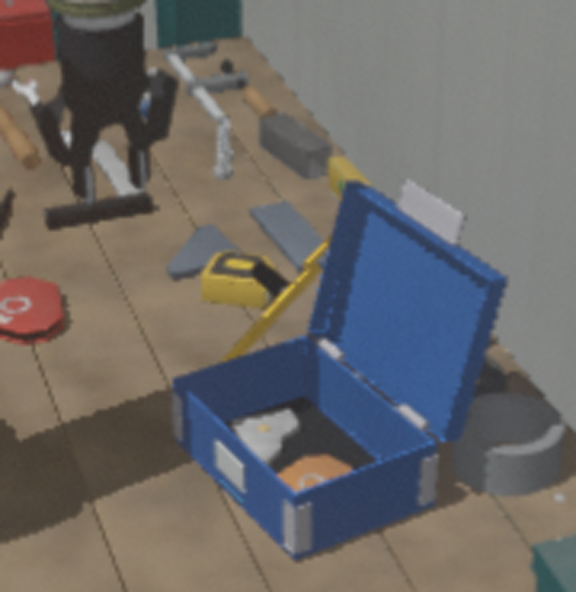

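```bash
python3 -m handwheel '[[0,0,0,0,0,0,0.045],[0,0,0,0,0,0,0.045]]' >/dev/null; python3 -c "
from bench import r
print(r.hand_in())"
```

```text
the job is handed in; nothing more can be done
None
```

I opened the lid back to its stop, swung the yellow stay over until its hook met a firm end stop at the pin, and backed the gripper clear; the job is handed in at about 14 s, but the hand-in returned no verdict.

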